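Wedge a rocking gearbox housing

TASK

The gearbox housing on the bench rocks, because the levelling foot under its raised round steel boss is too short. First press the boss down with the fingertips until you feel the housing rock, and let it come back; then push the wooden wedge along the bench, thin end first, under that foot until it is tight and takes the rocking away; last, press the boss firmly again to prove that the housing stays level, and draw clear, leaving the wedge tight. Only press and push: lift or carry nothing, keep the housing where it stands, and leave the other things on the bench alone.

Things in the scene. Friction and masses are not known exactly. Their poses are not given: they have to be found in the camera images.
- housing: cast aluminium gearbox housing, 2.5 to 3.5 kg, box 188 (x) by 238 mm (y); top face 64 mm, underside 25 mm above the bench; origin on the bench under its middle, z up. Domed feet, 24 mm across, at x = +-75, y = +-100 mm under lugs of 28 mm diameter whose underside is 22 mm up. Three feet carry it; the one at x -75, y +100 is too short. A dark bearing cover, 84 mm wide, lies on top of the other half
- boss: raised round steel boss on the housing's top, above the short foot: 28 mm diameter, 8 mm high, flat top 72 mm above the bench; origin at its underside's centre. 3 to 8 N down on it tips the housing about the diagonal: the boss sinks 4 to 9 mm (0.03 to 0.08 rad) and a little outwards until the short foot meets the bench; let go, it tips back. Once wedged, a steady 6 N or more proves it level
- foot_axis (a point): point of the housing straight below the boss, on the short foot's axis, level with the other feet's soles (on the bench while the housing stands level); the short foot ends an unknown 4 to 9 mm above this point
- wedge: wooden wedge, 120 mm long, 50 wide, 2 mm thick at the thin end rising evenly to 20 at the square butt; origin at its underside's middle, x towards the thin end (thin end at +60 mm, butt face at -60), thin end 25 to 65 mm short of the foot, up to 0.3 rad off line. It slides with under 1 N; tight under the foot the push rises steeply: 4 to 8 N is enough, more lifts the corner. It then stays by friction
- bearing: ball bearing ring lying flat on the bench beside the wedge, 52 mm diameter, 16 mm high; origin under its centre. To be left alone
- piston: bare aluminium piston standing upright near the housing, 60 mm diameter, 66 mm high; origin under its centre. To be left alone
- oil_can: red oil can, 66 mm diameter, 95 mm high with a thin spout up to about 165 mm; origin under its centre. To be left alone
- jar: glass jar with a dark lid, 68 mm diameter, 85 mm high; origin under its centre. To be left alone
- spanner: steel spanner lying on the bench, 190 mm long; origin under its middle. To be left alone
- screwdriver: screwdriver with black handle lying on the bench, 200 mm long; origin under its middle. To be left alone
Things that resemble listed ones, but are neither listed nor needed, are in the scene too. Of the things that look like the wedge, take the one that is nearest to the robot's base at the start.

How it is judged (in metres and radians):
On the way, in this order (a step that is already met when the one before it is completed fails the run):
1. the housing is rocked by pressing its boss: at least 1 N of finger force on the boss and the housing tipped by more than 0.02 rad (contact force between the fingers and boss above 1 N and angle between housing's own z axis and vertical above 0.02 rad), for 0.1 s.
2. with nothing pressing on the boss, the housing stands level (within 0.02 rad) and bears on the wedge (over 0.5 N), the short foot being over the wedge (x of foot_axis in the frame of wedge between -0.05 and 0.058 m and y of foot_axis in the frame of wedge between -0.023 and 0.023 m and contact force between wedge and housing above 0.5 N and angle between housing's own z axis and vertical below 0.02 rad and contact force between the fingers and boss below 0.1 N), for 0.2 s.
3. the boss is pressed again with over 4 N for 0.2 s and the housing stays within 0.02 rad of level (x of foot_axis in the frame of wedge between -0.05 and 0.058 m and y of foot_axis in the frame of wedge between -0.023 and 0.023 m and contact force between wedge and housing above 0.5 N and angle between housing's own z axis and vertical below 0.02 rad and contact force between the fingers and boss above 4 N), for 0.2 s.
At the end, for the whole second after the job is handed in: The wedge lies flat with the short foot over it (foot axis between 2 mm behind the thin end and 10 mm ahead of the butt, within 23 mm of its centre line), the housing bears on it with more than 0.5 N, is within 0.02 rad of level and within 30 mm of where it stood, and both are at rest (x of foot_axis in the frame of wedge between -0.05 and 0.058 m and y of foot_axis in the frame of wedge between -0.023 and 0.023 m and contact force between wedge and housing above 0.5 N and angle between housing's own z axis and vertical below 0.02 rad and linear speed of each of housing, wedge below 0.01 m/s and distance of housing from where it was at the start of the episode below 0.03 m and angle between wedge's own z axis and vertical below 0.05 rad); the robot touches nothing.
It fails at once if the wedge is lifted more than 15 mm or tipped over (height (world z) of wedge above 0.015 m or angle between wedge's own z axis and vertical above 0.3 rad).
It fails at once if the housing is lifted, or shoved more than 30 mm (height (world z) of housing above 0.02 m or distance of housing from where it was at the start of the episode above 0.03 m or angle between housing's own z axis and vertical above 0.2 rad).
It fails at once if another thing on the bench is moved by more than 25 mm (distance of any of bearing, piston, oil_can, jar, spanner, screwdriver from where it was at the start of the episode above 0.025 m).
It also fails if it takes over 61 s, if anything falls off the work surface, if the arm or the gripper's body presses on something with over 40 N, if the wrist force passes 120 N, or if a joint passes its speed limit or range.

ROBOT

A 6-joint arm with a two-finger parallel gripper is mounted at the origin on the work surface. World frame = base frame: x ahead of the robot, y to its left, z up, the work surface at z = 0. Lengths are in mm, angles in rad, forces in N, time in s.
With the tool pointing down it reaches from about 350 to 775 mm from the base axis. Payload 7.3 kg.
Tool frame: the origin (TCP) lies between the finger pads; the fingertips stand 14 mm ahead of it and the grasp point (between the pads) lies 5 mm behind it; z points along the fingers, y is the line along which they close (so a half turn about z gives the same grasp; the last joint's range is limited). The gripper opens to 92 mm and grips with 3 to 60 N. Pads are 19 mm wide; open, the fingers measure 130 mm over their backs; the gripper's body (75 mm by 190 mm) begins 47 mm behind the grasp point.
Start: joints at [1.086, 0.342, 1.524, -0, 1.275, -0.146], TCP at [174.472, 495.18, 240.741] pointing down, gripper open.
Joint ranges: [-2.53, 2.53], [-0.77, 2.02], [0.04, 2.7], [-1, 4.14], [0.28, 2.66], [-3.11, 3.11]. Speed limits (rad/s): [2.57, 2.57, 3.14, 3.14, 3.14, 3.14].

INTERFACE

Orientations are given as [roll, pitch, yaw] about the fixed x, y, z axes, in that order (R = Rz(yaw) Ry(pitch) Rx(roll)).
In Python, from plant import get_obs, cams, close_job gives the robot as it stands. The module is installed in compiled form; this text tells all that it offers.
- The arm moves only by the shell command python3 -m creep 'ROWS'. ROWS is JSON, a list of rows, each an object of numbers: "hand": the opening, from 0 (shut) to 1 (fully open); "tx", "ty", "tz": the shift along the tool's x, y, z in m; "spin": the turn about the tool's z in degrees. In form: [{"hand": .., "tx": .., "ty": .., "tz": .., "spin": ..}, ...]. A call has 1 to 5 rows; each row shifts and turns the commanded pose from where the row before left it, along the tool's axes as they then stand; what a row does not reach is not made up. A row lasts 1/8 s, in which the tool goes at most 62.5 mm and 10.7 degrees, less where a joint would pass 70% of its speed; a pose out of reach is approached as far as the arm can. A call is refused whole if a number of a shift passes 0.0625 or a number of a turn 10.7, either way. A call with a gripper value outside its range is refused whole. The fingers move at their own pace and stop on an object; the grip force is fixed at half the most. Time passes only in rows, so rows that do not move let the fingers close. It gives the time, the measured TCP pose, the force, the opening and the grip force at its end, in the units of the state.
- get_obs(): the state, without advancing time (a new reading comes with each control period).
- cams.capture(name): name is "scene" or "top"; returns a dict with "color" (420x560x3 uint8, red, green, blue), "K" (3x3 intrinsics, pixels), "R" (3x3) and "t" (3): a world point X has camera coordinates R X + t. Camera axes: x right, y down, z forward; pixel columns grow to the right and rows downward; lengths in mm; the calibration is good to about 2 mm. A picture is of the moment at which its call begins. There is no depth.
- close_job(): hands the job in; it is judged then, once.
The state is a dict: "time": time; "joint_positions": joint angles; "dq": joint speeds; "tau": joint torques, N m; "tool_pos": TCP position; "tcp_rot": TCP orientation; "contact_force": force on the tool from outside, world axes, zero at the start; "moment": the same for the moment, N m; "grip_width": finger opening in mm; "finger_force": force on a finger pad.
Only numpy, scipy, OpenCV 4.12 (cv2) and the standard library are available. Lean on these libraries where they do the work, as an engineer would, in place of code of your own. Each camera call takes 0.05 s, during which the arm holds its last target. There are 200 camera calls.

## Working session

There is one attempt and no reset: what is moved stays moved. The work goes in short steps, Python scripts to look and compute and a shell command to move; the robot and the scene stay as the last step left them, time stands still between calls to the robot, and variables do not carry over. Pictures are saved under pics/ and viewed, at most 10 in all, crops included, and the job is handed in when it is done.

```bash
mkdir -p pics; cat > h.py <<'E'
import numpy as np, cv2
from plant import get_obs, cams, close_job
def cap(n):
    c=cams.capture(n); return c
def ray(c,u,v,z):
    K,R,t=map(np.array,(c["K"],c["R"],c["t"])); t=t.ravel()
    C=-R.T@t; d=R.T@np.linalg.solve(K,[u,v,1.]); return C+d*(z-C[2])/d[2]
def proj(c,X):
    p=np.array(c["K"])@(np.array(c["R"])@np.array(X,float)+np.array(c["t"]).ravel()); return p[:2]/p[2]
E
python3 - <<'E'
from h import *
import pickle
for n in("scene","top"):
    c=cap(n); pickle.dump(c,open(n+"0.pkl","wb")); cv2.imwrite(f"pics/{n}0.png",c["color"][...,::-1])
    print(n,-np.array(c["R"]).T@np.array(c["t"]).ravel())
print(get_obs())
E
```

```text
scene [1158.80616918  443.18971148 1030.13531286]
top [ 258.1230467    27.75265781 1823.94397896]
{'time': 0.1, 'joint_positions': array([ 1.08598240e+00,  3.42652317e-01,  1.52493201e+00,  2.61425920e-05,
        1.27537611e+00, -1.45994363e-01]), 'dq': array([-0.00071022, -0.0017586 , -0.00290793,  0.00020272, -0.00062746,
       -0.00125499]), 'tau': array([ 1.98608148e-03, -4.32002163e+01, -2.44694602e+01,  7.19136139e-02,
        5.26797969e-02, -1.05311301e-04]), 'tool_pos': array([174.30477056, 494.85868062, 240.11114467]), 'tcp_rot': array([-3.14024305e+00, -2.23714229e-04,  2.80276531e+00]), 'contact_force': array([-0.15286937, -0.29751936,  0.72428145]), 'moment': array([-0.01326968, -0.00756486,  0.0132945 ]), 'finger_force': 0.0, 'grip_width': 91.59747018392993}
```

View pics/top0.png

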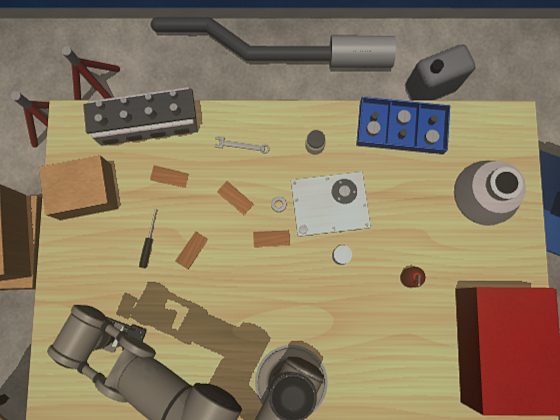

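View pics/scene0.png

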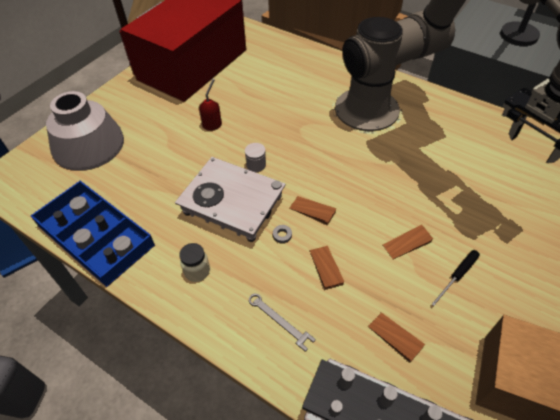

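Top view: four wedge look-alikes at pixels (271,239), (192,250), (235,197) and (170,176). The housing is at (331,204), its boss about (303,230), the bearing (279,204) and the piston (342,254). In the scene view the boss is at (277,185) and the near wedge at (313,209). (271,239) looks nearest to the base (292,380), so next I measure it and check it in a close crop.

```bash
python3 - <<'E'
from h import *
import pickle
T=pickle.load(open("top0.pkl","rb"));S=pickle.load(open("scene0.pkl","rb"))
for n,c in(("T",T),("S",S)):
    hsv=cv2.cvtColor(c["color"],cv2.COLOR_RGB2HSV)
    m=cv2.inRange(hsv,(3,105,70),(13,220,220))
    m=cv2.morphologyEx(m,cv2.MORPH_OPEN,np.ones((3,3)))
    for k in cv2.findContours(m,cv2.RETR_EXTERNAL,cv2.CHAIN_APPROX_NONE)[0]:
        if not 250<cv2.contourArea(k)<1800: continue
        b=cv2.boxPoints(cv2.minAreaRect(k)); q=np.array([ray(c,u,v,8)[:2] for u,v in b]); ctr=q.mean(0)
        if not(np.abs(ctr)<900).all(): continue
        W=np.array([ray(c,u,v,8)[:2] for u,v in k[:,0]],np.float32); r=cv2.minAreaRect(W)
        print(n,b.mean(0).round(0),np.round(r[0]),np.round(r[1]),round(r[2],1),"dist",round(np.hypot(*r[0])))
im=np.hstack([cv2.resize(T["color"][160:270,230:390],None,fx=2.5*1,fy=2.5,interpolation=cv2.INTER_CUBIC),
 cv2.resize(S["color"][140:250,170:330],None,fx=2.5,fy=2.5,interpolation=cv2.INTER_CUBIC)])
cv2.imwrite("pics/crop.png",im[...,::-1])
E
```

```text
T [413. 277.] [ 337. -402.] [66. 60.] 88.2 dist 524
T [275. 238.] [465.  55.] [46. 96.] 3.6 dist 468
T [235. 197.] [602. 189.] [120.  48.] 48.8 dist 631
T [169. 176.] [675. 416.] [120.  48.] 77.7 dist 793
S [396. 335.] [673. 416.] [118.  52.] 80.4 dist 791
S [327. 267.] [600. 192.] [115.  52.] 50.1 dist 630
S [408. 242.] [421. 335.] [ 52. 130.] 61.9 dist 538
S [313. 209.] [462.  68.] [ 52. 117.] 9.8 dist 467
```

View pics/crop.png

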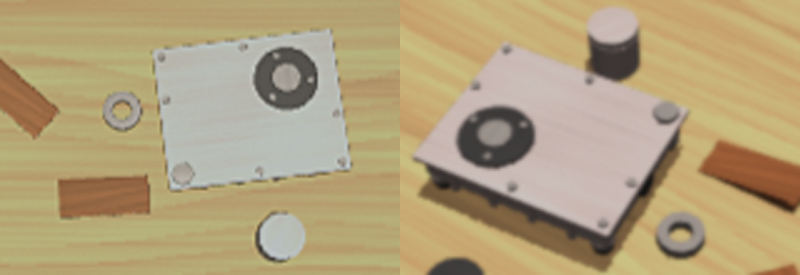

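The crop confirms the choice: wedge (271,239) is nearest at about 467 mm and lies beside the bearing, in line with the boss. Crop boss pixels: (181,173) in the top half and (666,111), i.e. (266,111) within the scene half. Next I measure wedge, boss and housing precisely.

```bash
cat > meas.py <<'E'
from h import *
def ang(v): return np.arctan2(v[1],v[0])
def sub(c,x0,y0,x1,y1,f=4):
    return cv2.resize(c["color"][y0:y1,x0:x1],None,fx=f,fy=f,interpolation=cv2.INTER_CUBIC)
def quad(c,box,mk,z,f=4):
    a=sub(c,*box,f); m=mk(cv2.cvtColor(a,cv2.COLOR_RGB2HSV))
    m=cv2.morphologyEx(m,cv2.MORPH_CLOSE,np.ones((7,7)));m=cv2.morphologyEx(m,cv2.MORPH_OPEN,np.ones((7,7)))
    k=max(cv2.findContours(m,cv2.RETR_EXTERNAL,cv2.CHAIN_APPROX_NONE)[0],key=cv2.contourArea)
    px=(k[:,0]+.5)/f-.5+np.array(box[:2]); W=np.array([ray(c,u,v,z)[:2] for u,v in px],np.float32)
    return px,W,cv2.minAreaRect(W)
def tri(cs,ps):
    A=[];b=[]
    for c,p in zip(cs,ps):
        R,t,K=np.array(c["R"]),np.array(c["t"]).ravel(),np.array(c["K"])
        C=-R.T@t; d=R.T@np.linalg.solve(K,[*p,1.]); d/=np.linalg.norm(d); P=np.eye(3)-np.outer(d,d); A.append(P); b.append(P@C)
    return np.linalg.solve(sum(A),sum(b))
E
python3 - <<'E'
from meas import *
import pickle
T=pickle.load(open("top0.pkl","rb"));S=pickle.load(open("scene0.pkl","rb"))
hsv=cv2.cvtColor(T["color"],cv2.COLOR_RGB2HSV)
print("wedge",hsv[239,262],hsv[239,284],"table",hsv[252,270],hsv[225,270],"house",hsv[215,320],"boss",hsv[230,303])
wm=lambda h:cv2.inRange(h,(0,110,30),(14,255,190))
hm=lambda h:cv2.inRange(h,(0,0,120),(180,45,255))
for n,c,b in(("T",T,(245,225,300,252)),("S",S,(284,190,345,230))):
    px,W,r=quad(c,b,wm,6); print(n,"wedge",np.round(r[0]),np.round(r[1]),r[2]); k=cv2.approxPolyDP(px.astype(np.float32)[:,None],2.,True)[:,0]
    for p in k: print(p.round(1),ray(c,*p,0)[:2].round(0),ray(c,*p,20)[:2].round(0))
for n,c,b in(("T",T,(285,165,378,243)),("S",S,(170,150,292,243))):
    px,W,r=quad(c,b,hm,64); print(n,"house",np.round(r[0],1),np.round(r[1]),r[2])
    a=sub(c,*((294,221,312,239) if n=="T" else (264,174,290,196)),20)
    cv2.imwrite(f"/tmp/{n}.png",a[...,::-1])
x=cv2.imread("/tmp/T.png");y=cv2.imread("/tmp/S.png");x=cv2.resize(x,(400,400));y=cv2.resize(y,(400,338));o=np.zeros((400,800,3),np.uint8);o[:,:400]=x;o[:338,400:]=y
cv2.imwrite("pics/boss.png",o)
E
```

```text
wedge [ 13 141 157] [ 13 139 156] table [ 28  84 182] [ 22  97 181] house [ 30  13 183] boss [ 20  21 178]
T wedge [464.  66.] [ 49. 119.] 2.777198076248169
[288.1 230.6] [490.   9.] [488.  10.]
[253.4 231.6] [486. 126.] [484. 125.]
[254.1 245.9] [438. 123.] [436. 122.]
[289.1 244.1] [445.   6.] [443.   6.]
S wedge [459.  67.] [ 61. 117.] 3.6384220123291016
[290.1 206.6] [484.   9.] [497.  17.]
[325.1 223.1] [480. 120.] [493. 126.]
[334.9 210.1] [427. 120.] [441. 127.]
[298.9 196.1] [438.   9.] [452.  18.]
T house [ 572.6 -126.7] [190. 239.] 7.006556034088135
S house [ 571.3 -124.7] [190. 238.] 7.024486064910889
```

View pics/boss.png

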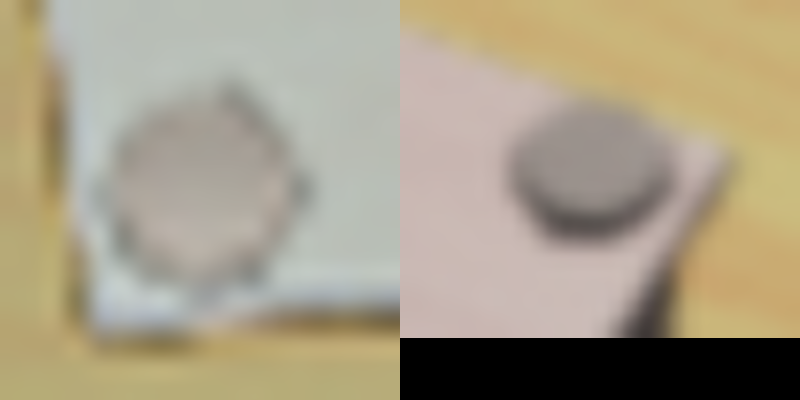

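Boss top-face centre: top view about (302.6,229.1), scene view about (275.9,183.9). I triangulate it and meanwhile start moving by closing the hand and spinning to the push yaw.

```bash
python3 - <<'E'
from meas import *
import pickle
T=pickle.load(open("top0.pkl","rb"));S=pickle.load(open("scene0.pkl","rb"))
print("boss",tri((T,S),((302.6,229.1),(275.9,183.9))),ray(T,302.6,229.1,72),ray(S,275.9,183.9,72))
E
python3 -m creep '[{"hand":0,"spin":10.4},{"hand":0,"spin":10.4},{"hand":0,"spin":10.4},{"hand":0,"spin":10.4},{"hand":0,"spin":10.4}]'
python3 -m creep '[{"hand":0,"spin":10.4},{"hand":0}]'
cat > to.py <<'E'
import sys; from h import *
from scipy.spatial.transform import Rotation as Ro
o=get_obs(); R=Ro.from_euler("xyz",o["tcp_rot"]).as_matrix()
g=np.array(list(map(float,sys.argv[1:4])))
print("now",o["tool_pos"].round(1),"yaw",o["tcp_rot"].round(4),"t",o["time"],"shift mm",(R.T@(g-o["tool_pos"])).round(1))
E
python3 to.py 485 -36 200
```

```text
boss [485.83569072 -36.09374367  71.51633525] [486.05289009 -36.56932113  72.        ] [485.93982422 -35.33405931  72.        ]
now [174.3 494.9 240.1] yaw [-3.1402e+00 -2.0000e-04  2.8028e+00] t 0.1 shift mm [-469.5 -397.4   40.5]invalid input at $[0]: expected keys hand, tx, ty, tz, spin
invalid input at $[0]: expected keys hand, tx, ty, tz, spin
```

```bash
python3 -m creep '[{"hand":0,"tx":0,"ty":0,"tz":0,"spin":10.4},{"hand":0,"tx":0,"ty":0,"tz":0,"spin":10.4},{"hand":0,"tx":0,"ty":0,"tz":0,"spin":10.4},{"hand":0,"tx":0,"ty":0,"tz":0,"spin":10.4},{"hand":0,"tx":0,"ty":0,"tz":0,"spin":10.4}]'
python3 -m creep '[{"hand":0,"tx":0,"ty":0,"tz":0,"spin":10.4},{"hand":0,"tx":0,"ty":0,"tz":0,"spin":0}]'
python3 to.py 485.5 -36 200
```

```text
time: 0.72
tool_pos: [174.3, 495.0, 240.3]
tcp_rot: [-3.141, 0.001, 1.889]
contact_force: [0.2, -0.2, -0.1]
grip_width: 46.5
finger_force: 0.0
time: 0.98
tool_pos: [174.4, 495.0, 240.4]
tcp_rot: [-3.141, 0.001, 1.715]
contact_force: [0.3, -0.0, -0.3]
grip_width: 26.8
finger_force: 0.0
now [174.4 495.  240.4] yaw [-3.1412e+00  6.0000e-04  1.7153e+00] t 0.975 shift mm [-570.3  231.4   40.6]
```

```bash
for i in 1; do :; done; python3 -m creep '[{"hand":0,"tx":-0.047,"ty":0.019,"tz":0,"spin":0},{"hand":0,"tx":-0.047,"ty":0.019,"tz":0,"spin":0},{"hand":0,"tx":-0.047,"ty":0.019,"tz":0,"spin":0},{"hand":0,"tx":-0.047,"ty":0.019,"tz":0,"spin":0},{"hand":0,"tx":-0.047,"ty":0.019,"tz":0,"spin":0}]'
python3 -m creep '[{"hand":0,"tx":-0.047,"ty":0.019,"tz":0,"spin":0},{"hand":0,"tx":-0.047,"ty":0.019,"tz":0,"spin":0},{"hand":0,"tx":-0.047,"ty":0.019,"tz":0,"spin":0},{"hand":0,"tx":-0.047,"ty":0.019,"tz":0,"spin":0},{"hand":0,"tx":-0.047,"ty":0.019,"tz":0,"spin":0}]'
python3 -m creep '[{"hand":0,"tx":-0.047,"ty":0.019,"tz":0,"spin":0},{"hand":0,"tx":0,"ty":0,"tz":0,"spin":0}]'
python3 to.py 485.5 -36 100
```

```text
time: 1.6
tool_pos: [302.5, 274.7, 240.8]
tcp_rot: [3.141, -0.0, 1.719]
contact_force: [1.0, -0.1, 0.7]
grip_width: 0.6
finger_force: 0.0
time: 2.22
tool_pos: [430.0, 55.4, 240.8]
tcp_rot: [3.141, -0.0, 1.718]
contact_force: [0.6, -0.6, -0.4]
grip_width: 0.6
finger_force: 0.0
time: 2.48
tool_pos: [456.1, 10.7, 240.3]
tcp_rot: [-3.142, 0.0, 1.713]
contact_force: [-0.2, 0.6, -0.8]
grip_width: 0.5
finger_force: 0.0
now [456.1  10.7 240.3] yaw [-3.1415e+00  3.0000e-04  1.7133e+00] t 2.475 shift mm [-50.3  22.4 140.3]
```

Tips sit 14 mm ahead of the TCP, so contact is expected at a TCP z of about 86. I stop at 96 and then creep down.

```bash
python3 -m creep '[{"hand":0,"tx":-0.025,"ty":0.011,"tz":0,"spin":0},{"hand":0,"tx":-0.025,"ty":0.011,"tz":0.045,"spin":0},{"hand":0,"tx":0,"ty":0,"tz":0.05,"spin":0},{"hand":0,"tx":0,"ty":0,"tz":0.045,"spin":0},{"hand":0,"tx":0,"ty":0,"tz":0,"spin":0}]'
python3 -m creep '[{"hand":0,"tx":0,"ty":0,"tz":0.003,"spin":0},{"hand":0,"tx":0,"ty":0,"tz":0.003,"spin":0},{"hand":0,"tx":0,"ty":0,"tz":0.002,"spin":0},{"hand":0,"tx":0,"ty":0,"tz":0,"spin":0}]'
python3 to.py 485.5 -36 86
```

```text
time: 3.1
tool_pos: [481.3, -31.7, 98.3]
tcp_rot: [-3.135, -0.003, 1.717]
contact_force: [0.1, 0.0, 0.6]
grip_width: 0.5
finger_force: 0.0
time: 3.6
tool_pos: [484.1, -33.1, 93.2]
tcp_rot: [3.141, 0.0, 1.714]
contact_force: [-0.1, 1.0, -0.6]
grip_width: 0.5
finger_force: 0.0
now [484.1 -33.1  93.2] yaw [3.1407e+00 2.0000e-04 1.7138e+00] t 3.6 shift mm [-3.   1.   7.2]
```

```bash
python3 -m creep '[{"hand":0,"tx":-0.003,"ty":0.001,"tz":0.003,"spin":0},{"hand":0,"tx":0,"ty":0,"tz":0.003,"spin":0},{"hand":0,"tx":0,"ty":0,"tz":0,"spin":0}]'
python3 -m creep '[{"hand":0,"tx":0,"ty":0,"tz":0.002,"spin":0},{"hand":0,"tx":0,"ty":0,"tz":0,"spin":0}]'
python3 -m creep '[{"hand":0,"tx":0,"ty":0,"tz":0.002,"spin":0},{"hand":0,"tx":0,"ty":0,"tz":0,"spin":0}]'
```

```text
time: 3.98
tool_pos: [485.1, -36.0, 86.4]
tcp_rot: [-3.141, -0.0, 1.713]
contact_force: [-0.5, 0.8, -0.1]
grip_width: 0.8
finger_force: 0.0
time: 4.22
tool_pos: [485.1, -35.8, 84.7]
tcp_rot: [-3.141, -0.0, 1.714]
contact_force: [-1.2, 1.4, 3.0]
grip_width: 0.3
finger_force: 1.5
time: 4.47
tool_pos: [485.1, -35.8, 82.6]
tcp_rot: [-3.141, -0.0, 1.714]
contact_force: [-2.9, 1.4, 3.7]
grip_width: 0.4
finger_force: 1.8
```

Contact at about z 85 with 3 to 4 N while the boss sinks. I keep pressing until the short foot meets the bench.

```bash
python3 -m creep '[{"hand":0,"tx":0,"ty":0,"tz":0.0015,"spin":0},{"hand":0,"tx":0,"ty":0,"tz":0,"spin":0}]'
python3 -m creep '[{"hand":0,"tx":0,"ty":0,"tz":0.001,"spin":0},{"hand":0,"tx":0,"ty":0,"tz":0,"spin":0}]'
```

```text
time: 4.72
tool_pos: [485.2, -35.9, 81.1]
tcp_rot: [-3.141, -0.0, 1.714]
contact_force: [-1.7, 1.1, 3.3]
grip_width: 0.7
finger_force: 1.7
time: 4.97
tool_pos: [485.3, -36.0, 80.1]
tcp_rot: [-3.142, -0.0, 1.714]
contact_force: [-2.5, 1.0, 3.0]
grip_width: 0.4
finger_force: 1.7
```

```bash
python3 -m creep '[{"hand":0,"tx":0,"ty":0,"tz":0.001,"spin":0},{"hand":0,"tx":0,"ty":0,"tz":0,"spin":0}]'
python3 -m creep '[{"hand":0,"tx":0,"ty":0,"tz":0.001,"spin":0},{"hand":0,"tx":0,"ty":0,"tz":0,"spin":0}]'
```

```text
time: 5.22
tool_pos: [485.2, -35.9, 79.2]
tcp_rot: [-3.141, -0.0, 1.714]
contact_force: [-3.6, 2.2, 4.8]
grip_width: 0.3
finger_force: 2.5
time: 5.48
tool_pos: [485.1, -35.8, 78.9]
tcp_rot: [3.142, -0.0, 1.714]
contact_force: [-5.6, 2.1, 12.2]
grip_width: 0.7
finger_force: 6.1
```

Firm stop at z about 79: the boss sank roughly 6.5 mm (about 0.05 rad), so the rock is felt. Now I release it and look at how the wedge lies from the fresh pose.

```bash
python3 -m creep '[{"hand":0,"tx":0,"ty":0,"tz":-0.003,"spin":0},{"hand":0,"tx":0,"ty":0,"tz":-0.004,"spin":0},{"hand":0,"tx":0,"ty":0,"tz":-0.006,"spin":0},{"hand":0,"tx":0,"ty":0,"tz":-0.03,"spin":0},{"hand":0,"tx":0,"ty":0,"tz":-0.03,"spin":0}]'
python3 -m creep '[{"hand":0,"tx":0.05,"ty":0,"tz":0,"spin":0},{"hand":0,"tx":0.05,"ty":0,"tz":0,"spin":0},{"hand":0,"tx":0.05,"ty":0,"tz":0,"spin":0},{"hand":0,"tx":0.038,"ty":0,"tz":0,"spin":0},{"hand":0,"tx":0,"ty":0,"tz":0,"spin":0}]'
python3 to.py 458.5 150 21
```

```text
time: 6.1
tool_pos: [485.0, -35.9, 151.9]
tcp_rot: [-3.141, -0.0, 1.714]
contact_force: [0.7, 0.8, 0.8]
grip_width: 0.6
finger_force: 0.0
time: 6.72
tool_pos: [457.9, 152.1, 151.3]
tcp_rot: [-3.141, -0.0, 1.717]
contact_force: [0.5, -0.3, -0.1]
grip_width: 0.9
finger_force: 0.0
now [457.9 152.1 151.3] yaw [-3.1415e+00 -4.0000e-04  1.7175e+00] t 6.725 shift mm [ -2.2   0.3 130.3]
```

```bash
python3 -m creep '[{"hand":0,"tx":0,"ty":0,"tz":0.05,"spin":0},{"hand":0,"tx":0,"ty":0,"tz":0.05,"spin":0},{"hand":0,"tx":0,"ty":0,"tz":0.02,"spin":0},{"hand":0,"tx":0,"ty":0,"tz":0.01,"spin":0},{"hand":0,"tx":0,"ty":0,"tz":0,"spin":0}]'
python3 -m creep '[{"hand":0,"tx":-0.006,"ty":0,"tz":0,"spin":0},{"hand":0,"tx":-0.006,"ty":0,"tz":0,"spin":0},{"hand":0,"tx":-0.006,"ty":0,"tz":0,"spin":0},{"hand":0,"tx":-0.006,"ty":0,"tz":0,"spin":0},{"hand":0,"tx":-0.006,"ty":0,"tz":0,"spin":0}]'
python3 -m creep '[{"hand":0,"tx":-0.004,"ty":0,"tz":0,"spin":0},{"hand":0,"tx":-0.004,"ty":0,"tz":0,"spin":0},{"hand":0,"tx":-0.004,"ty":0,"tz":0,"spin":0},{"hand":0,"tx":0,"ty":0,"tz":0,"spin":0}]'
cat > w.py <<'E'
from meas import *
import sys
wm=lambda h:cv2.inRange(h,(0,110,30),(14,255,190))
for n in("top","scene"):
    c=cap(n); b=(245,225,310,255) if n=="top" else (270,186,345,235)
    px,W,r=quad(c,b,wm,6); k=cv2.approxPolyDP(px.astype(np.float32)[:,None],2.,True)[:,0]
    print(n,np.round(r[0]),np.round(r[1]),round(r[2],1),[(tuple(p.round(1)),tuple(ray(c,*p,4)[:2].round(0))) for p in k])
    cv2.imwrite(f"/tmp/{n}.png",sub(c,*((240,170,320,260) if n=="top" else (255,165,355,265)),4)[...,::-1])
a,b=cv2.imread("/tmp/top.png"),cv2.imread("/tmp/scene.png"); o=np.zeros((400,720,3),np.uint8);o[:360,:320]=a;o[:,320:]=b
cv2.imwrite("pics/"+sys.argv[1],o)
E
python3 w.py p1.png; python3 to.py 485.5 -36 21
```

```text
time: 7.35
tool_pos: [458.7, 149.6, 21.2]
tcp_rot: [-3.141, 0.0, 1.713]
contact_force: [-0.1, 0.3, 0.5]
grip_width: 0.5
finger_force: 0.0
time: 7.98
tool_pos: [462.9, 120.0, 21.3]
tcp_rot: [3.141, -0.0, 1.714]
contact_force: [-0.1, 0.6, 1.0]
grip_width: 0.4
finger_force: 0.4
time: 8.48
tool_pos: [464.6, 108.3, 21.2]
tcp_rot: [3.142, 0.0, 1.713]
contact_force: [-0.2, -0.1, 0.7]
grip_width: 0.6
finger_force: 0.0
top [474.  13.] [49. 70.] 7.5 [((np.float32(296.1), np.float32(227.1)), (np.float64(502.0), np.float64(-17.0))), ((np.float32(279.9), np.float32(228.9)), (np.float64(495.0), np.float64(37.0))), ((np.float32(276.9), np.float32(236.1)), (np.float64(471.0), np.float64(47.0))), ((np.float32(278.1), np.float32(242.9)), (np.float64(448.0), np.float64(43.0))), ((np.float32(297.9), np.float32(240.9)), (np.float64(455.0), np.float64(-23.0)))]
scene [470.  15.] [60. 76.] 6.4 [((np.float32(279.1), np.float32(205.9)), (np.float64(501.0), np.float64(-17.0))), ((np.float32(299.4), np.float32(213.4)), (np.float64(492.0), np.float64(45.0))), ((np.float32(303.6), np.float32(205.4)), (np.float64(462.0), np.float64(40.0))), ((np.float32(308.9), np.float32(204.6)), (np.float64(452.0), np.float64(51.0))), ((np.float32(310.1), np.float32(199.6)), (np.float64(435.0), np.float64(45.0))), ((np.float32(286.6), np.float32(194.4)), (np.float64(454.0), np.float64(-22.0)))]
now [464.5 108.5  21.2] yaw [-3.1415  0.      1.7137] t 8.575 shift mm [-146.     0.2    0.2]
```

View pics/p1.png

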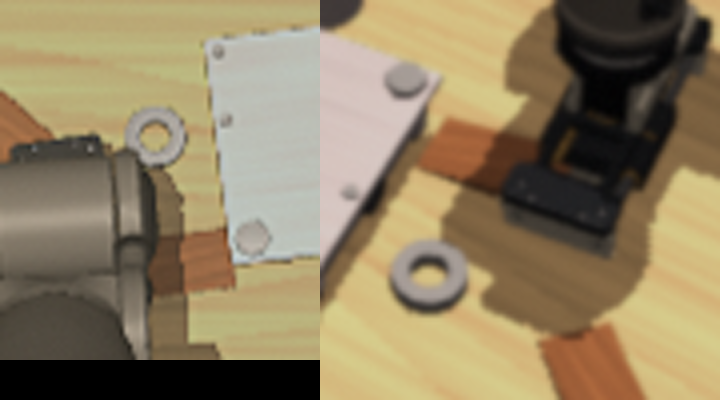

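The wedge has turned to the push line (about 7.5°). Its thin end is at roughly (478,-20), just at the housing corner, about 5 mm off the foot axis line, well within 23 mm. The bearing is untouched. Push on, watching force.

```bash
python3 -m creep '[{"hand":0,"tx":-0.005,"ty":0,"tz":0,"spin":0},{"hand":0,"tx":-0.005,"ty":0,"tz":0,"spin":0},{"hand":0,"tx":-0.005,"ty":0,"tz":0,"spin":0},{"hand":0,"tx":-0.005,"ty":0,"tz":0,"spin":0},{"hand":0,"tx":0,"ty":0,"tz":0,"spin":0}]'
python3 -m creep '[{"hand":0,"tx":-0.004,"ty":0,"tz":0,"spin":0},{"hand":0,"tx":-0.004,"ty":0,"tz":0,"spin":0},{"hand":0,"tx":-0.003,"ty":0,"tz":0,"spin":0},{"hand":0,"tx":0,"ty":0,"tz":0,"spin":0}]'
python3 -m creep '[{"hand":0,"tx":-0.003,"ty":0,"tz":0,"spin":0},{"hand":0,"tx":-0.003,"ty":0,"tz":0,"spin":0},{"hand":0,"tx":0,"ty":0,"tz":0,"spin":0}]'
```

```text
time: 9.2
tool_pos: [467.5, 88.3, 21.2]
tcp_rot: [3.141, -0.0, 1.713]
contact_force: [0.1, 0.0, 0.4]
grip_width: 0.3
finger_force: 0.0
time: 9.7
tool_pos: [469.0, 77.6, 21.2]
tcp_rot: [3.141, -0.0, 1.713]
contact_force: [0.4, -0.0, 0.2]
grip_width: 0.5
finger_force: 0.0
time: 10.07
tool_pos: [469.8, 71.7, 21.2]
tcp_rot: [3.141, -0.0, 1.713]
contact_force: [0.0, -0.3, -0.4]
grip_width: 0.5
finger_force: 0.0
```

```bash
python3 -m creep '[{"hand":0,"tx":-0.002,"ty":0,"tz":0,"spin":0},{"hand":0,"tx":-0.002,"ty":0,"tz":0,"spin":0},{"hand":0,"tx":0,"ty":0,"tz":0,"spin":0}]'
python3 -m creep '[{"hand":0,"tx":-0.002,"ty":0,"tz":0,"spin":0},{"hand":0,"tx":0,"ty":0,"tz":0,"spin":0}]'
python3 -m creep '[{"hand":0,"tx":-0.002,"ty":0,"tz":0,"spin":0},{"hand":0,"tx":0,"ty":0,"tz":0,"spin":0}]'
```

```text
time: 10.45
tool_pos: [470.4, 67.8, 21.2]
tcp_rot: [3.142, -0.0, 1.714]
contact_force: [0.3, 0.1, 0.8]
grip_width: 0.2
finger_force: 0.0
time: 10.7
tool_pos: [470.7, 65.9, 21.2]
tcp_rot: [3.142, -0.0, 1.714]
contact_force: [-0.5, -0.0, 1.1]
grip_width: 0.3
finger_force: 0.0
time: 10.95
tool_pos: [470.9, 63.9, 21.2]
tcp_rot: [3.142, -0.0, 1.714]
contact_force: [0.0, -0.4, -0.5]
grip_width: 0.2
finger_force: 0.0
```

```bash
python3 -m creep '[{"hand":0,"tx":-0.002,"ty":0,"tz":0,"spin":0},{"hand":0,"tx":0,"ty":0,"tz":0,"spin":0}]'
python3 -m creep '[{"hand":0,"tx":-0.002,"ty":0,"tz":0,"spin":0},{"hand":0,"tx":0,"ty":0,"tz":0,"spin":0}]'
python3 -m creep '[{"hand":0,"tx":-0.002,"ty":0,"tz":0,"spin":0},{"hand":0,"tx":0,"ty":0,"tz":0,"spin":0}]'
```

```text
time: 11.2
tool_pos: [471.1, 62.2, 21.2]
tcp_rot: [-3.142, -0.0, 1.714]
contact_force: [-0.4, 2.9, 0.4]
grip_width: 0.7
finger_force: 1.5
time: 11.45
tool_pos: [471.3, 60.5, 21.2]
tcp_rot: [-3.141, -0.001, 1.713]
contact_force: [-1.4, 5.2, 0.8]
grip_width: 0.4
finger_force: 2.7
time: 11.7
tool_pos: [471.4, 58.9, 21.2]
tcp_rot: [-3.141, -0.001, 1.713]
contact_force: [-1.4, 8.1, 1.2]
grip_width: 0.3
finger_force: 4.0
```

The push reached 8 N, so the wedge is tight. I draw back, look once, then go above the boss.

```bash
python3 -m creep '[{"hand":0,"tx":0.005,"ty":0,"tz":0,"spin":0},{"hand":0,"tx":0.015,"ty":0,"tz":0,"spin":0},{"hand":0,"tx":0.02,"ty":0,"tz":0,"spin":0},{"hand":0,"tx":0,"ty":0,"tz":-0.06,"spin":0},{"hand":0,"tx":0,"ty":0,"tz":-0.06,"spin":0}]'
python3 w.py p2.png; python3 - <<'E'
from meas import *
hm=lambda h:cv2.inRange(h,(0,0,120),(180,45,255))
for n,b in(("top",(285,165,378,243)),("scene",(170,150,292,243))):
    px,W,r=quad(cap(n),b,hm,64); print(n,"house",np.round(r[0],1),np.round(r[1]),r[2])
E
python3 to.py 485.5 -36 100
```

```text
time: 12.32
tool_pos: [465.3, 98.5, 142.0]
tcp_rot: [-3.139, -0.0, 1.715]
contact_force: [1.7, 0.6, -0.4]
grip_width: 0.9
finger_force: 0.0
top [479. -10.] [ 51. 101.] 9.3 [((np.float32(280.9), np.float32(228.4)), (np.float64(497.0), np.float64(34.0))), ((np.float32(280.4), np.float32(243.1)), (np.float64(447.0), np.float64(35.0))), ((np.float32(309.4), np.float32(238.9)), (np.float64(462.0), np.float64(-62.0))), ((np.float32(309.4), np.float32(234.9)), (np.float64(475.0), np.float64(-62.0))), ((np.float32(297.6), np.float32(235.9)), (np.float64(472.0), np.float64(-22.0))), ((np.float32(296.1), np.float32(226.6)), (np.float64(503.0), np.float64(-17.0)))]
scene [471.   7.] [65. 84.] 10.6 [((np.float32(281.4), np.float32(191.9)), (np.float64(455.0), np.float64(-39.0))), ((np.float32(274.6), np.float32(205.4)), (np.float64(506.0), np.float64(-28.0))), ((np.float32(301.6), np.float32(214.1)), (np.float64(491.0), np.float64(51.0))), ((np.float32(308.9), np.float32(198.4)), (np.float64(433.0), np.float64(39.0)))]
top house [ 572.8 -127. ] [190. 238.] 7.056924819946289
scene house [ 571.4 -124.9] [191. 238.] 7.005566120147705
now [466.4  98.2 142.3] yaw [3.1388e+00 4.0000e-04 1.7142e+00] t 12.525 shift mm [-135.5   -0.4   42.3]
```

View pics/p2.png

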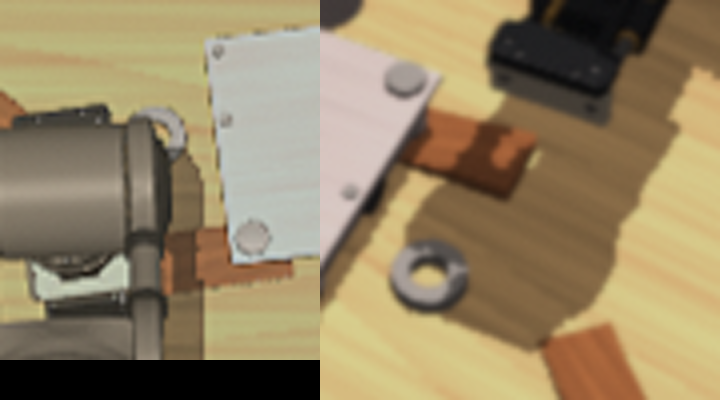

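The wedge sits under the foot, about 3 mm off centre, with its thin end near y -65. The housing has not moved. Now the proof press.

```bash
python3 -m creep '[{"hand":0,"tx":-0.045,"ty":0,"tz":0,"spin":0},{"hand":0,"tx":-0.045,"ty":0,"tz":0,"spin":0},{"hand":0,"tx":-0.0455,"ty":0,"tz":0,"spin":0},{"hand":0,"tx":0,"ty":0,"tz":0,"spin":0}]'
python3 -m creep '[{"hand":0,"tx":0,"ty":0,"tz":0.02,"spin":0},{"hand":0,"tx":0,"ty":0,"tz":0.02,"spin":0},{"hand":0,"tx":0,"ty":0,"tz":0.01,"spin":0},{"hand":0,"tx":0,"ty":0,"tz":0.002,"spin":0},{"hand":0,"tx":0,"ty":0,"tz":0,"spin":0}]'
python3 to.py 485.5 -36 86
```

```text
time: 13.02
tool_pos: [484.8, -38.5, 139.5]
tcp_rot: [-3.139, -0.001, 1.71]
contact_force: [-0.7, -0.2, -0.1]
grip_width: 0.2
finger_force: 0.0
time: 13.65
tool_pos: [485.5, -36.1, 89.3]
tcp_rot: [3.141, -0.0, 1.714]
contact_force: [0.5, -0.7, 0.7]
grip_width: 0.3
finger_force: 0.0
now [485.5 -36.1  89.3] yaw [ 3.1415e+00 -1.0000e-04  1.7141e+00] t 13.65 shift mm [0.1 0.  3.3]
```

```bash
python3 -m creep '[{"hand":0,"tx":0,"ty":0,"tz":0.002,"spin":0},{"hand":0,"tx":0,"ty":0,"tz":0.001,"spin":0},{"hand":0,"tx":0,"ty":0,"tz":0,"spin":0}]'
python3 -m creep '[{"hand":0,"tx":0,"ty":0,"tz":0.001,"spin":0},{"hand":0,"tx":0,"ty":0,"tz":0,"spin":0}]'
python3 -m creep '[{"hand":0,"tx":0,"ty":0,"tz":0.001,"spin":0},{"hand":0,"tx":0,"ty":0,"tz":0,"spin":0}]'
```

```text
time: 14.02
tool_pos: [485.4, -36.5, 86.3]
tcp_rot: [3.141, -0.0, 1.714]
contact_force: [-0.4, -0.4, -0.1]
grip_width: 0.4
finger_force: 0.0
time: 14.28
tool_pos: [485.5, -36.5, 85.9]
tcp_rot: [3.141, 0.0, 1.714]
contact_force: [-2.0, 0.7, 6.2]
grip_width: 0.5
finger_force: 3.2
time: 14.52
tool_pos: [485.5, -36.5, 85.7]
tcp_rot: [3.14, 0.0, 1.714]
contact_force: [-4.2, 0.6, 13.8]
grip_width: 0.1
finger_force: 7.5
```

It is stiff at 86: 14 N with only 0.2 mm of give. I hold a moment, then draw clear.

```bash
python3 -m creep '[{"hand":0,"tx":0,"ty":0,"tz":-0.0003,"spin":0},{"hand":0,"tx":0,"ty":0,"tz":0,"spin":0},{"hand":0,"tx":0,"ty":0,"tz":0,"spin":0},{"hand":0,"tx":0,"ty":0,"tz":0,"spin":0}]'
python3 -m creep '[{"hand":0,"tx":0,"ty":0,"tz":-0.002,"spin":0},{"hand":0,"tx":0,"ty":0,"tz":-0.005,"spin":0},{"hand":0,"tx":0,"ty":0,"tz":-0.03,"spin":0},{"hand":0,"tx":0,"ty":0,"tz":-0.06,"spin":0},{"hand":0,"tx":0,"ty":0,"tz":-0.04,"spin":0}]'
python3 -m creep '[{"hand":0,"tx":0.06,"ty":0,"tz":0,"spin":0},{"hand":0,"tx":0.06,"ty":0,"tz":0,"spin":0},{"hand":0,"tx":0.06,"ty":0,"tz":0,"spin":0},{"hand":0,"tx":0.06,"ty":0,"tz":0,"spin":0},{"hand":0,"tx":0,"ty":0,"tz":0,"spin":0}]'
python3 w.py p3.png
```

```text
time: 15.02
tool_pos: [485.5, -36.5, 85.7]
tcp_rot: [3.141, 0.0, 1.714]
contact_force: [-2.7, 1.1, 12.3]
grip_width: 0.3
finger_force: 6.1
time: 15.65
tool_pos: [485.8, -36.6, 224.0]
tcp_rot: [3.14, 0.001, 1.714]
contact_force: [0.7, 0.2, -0.7]
grip_width: 0.4
finger_force: 0.0
time: 16.27
tool_pos: [450.0, 204.6, 221.5]
tcp_rot: [-3.142, -0.001, 1.72]
contact_force: [0.3, -0.5, 0.0]
grip_width: 0.2
finger_force: 0.0
top [479.  -7.] [ 49. 108.] 8.1 [((np.float32(309.4), np.float32(234.9)), (np.float64(475.0), np.float64(-62.0))), ((np.float32(297.6), np.float32(235.9)), (np.float64(472.0), np.float64(-22.0))), ((np.float32(296.1), np.float32(226.6)), (np.float64(503.0), np.float64(-17.0))), ((np.float32(276.6), np.float32(228.9)), (np.float64(495.0), np.float64(48.0))), ((np.float32(278.4), np.float32(242.9)), (np.float64(448.0), np.float64(42.0))), ((np.float32(309.4), np.float32(238.6)), (np.float64(463.0), np.float64(-62.0)))]
scene [471.   6.] [60. 83.] 9.6 [((np.float32(281.4), np.float32(191.9)), (np.float64(455.0), np.float64(-39.0))), ((np.float32(274.9), np.float32(205.1)), (np.float64(505.0), np.float64(-28.0))), ((np.float32(301.1), np.float32(213.6)), (np.float64(491.0), np.float64(49.0))), ((np.float32(307.9), np.float32(198.6)), (np.float64(435.0), np.float64(37.0)))]
```

View pics/p3.png

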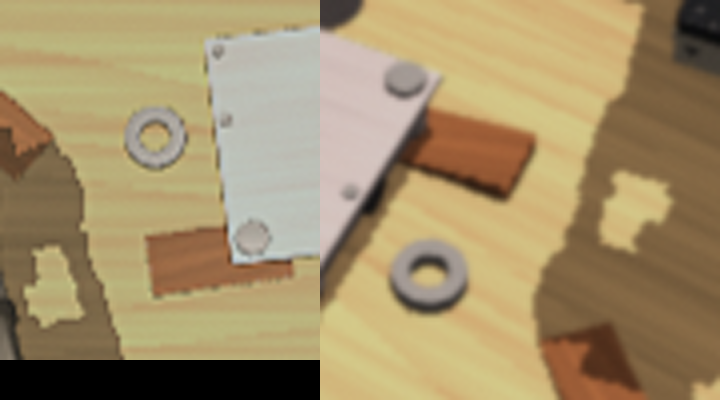

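The wedge is in place under the boss corner (crop boss at (253,237)), the bearing is untouched and the arm is clear. Handing in.

```bash
python3 -c "from plant import close_job; print(close_job())"
```

```text
the job is handed in; nothing more can be done
None
```

The job is handed in, though no verdict came back: the boss rocked about 6.5 mm at first, the wedge was pushed tight at about 8 N, the boss then held about 12–14 N with only about 0.2 mm of give, and the arm is clear.

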